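# Release the clamp of the drying pot and take off its lid

## Robot

A 6-joint arm with a two-finger parallel gripper is mounted at the origin on the work surface. World frame = base frame: x ahead of the robot, y to its left, z up, the work surface at z = 0. Lengths are in mm, angles in rad, forces in N, time in s.
With the tool pointing down it reaches from about 300 to 1000 mm from the base axis. Payload 5.1 kg.
Tool frame: the origin (TCP) lies at the very end of the fingers, on their centre line; the grasp point (between the pads) lies 19 mm behind it; z points along the fingers, y is the line along which they close (so a half turn about z gives the same grasp; the last joint's range is limited). The gripper opens to 95 mm and grips with 3 to 60 N. Pads are 20 mm wide; open, the fingers measure 119 mm over their backs; the gripper's body (75 mm by 180 mm) begins 59 mm behind the grasp point.
Start: joints at [1.097, 0.124, 1.65, -0, 1.367, -0.083], TCP at [247.623, 600.972, 214.656] pointing down, gripper open.
Joint ranges: [-2.61, 2.61], [-1.02, 2.33], [0.03, 2.71], [-1.35, 4.49], [0.32, 2.68], [-2.91, 2.91]. Speed limits (rad/s): [2.57, 2.57, 3.14, 3.14, 3.14, 3.14].

## Interface

Orientations are given as a unit quaternion [w, x, y, z].
In Python, from plant import manip gives the robot as it stands.
- The arm moves only by the tool apply_moves, never from a script. Its argument "moves" is text: rows parted by semicolons, each of 7 numbers parted by spaces: the turn, a rotation vector about the tool's x, y, z in rad, then the shift along the tool's x, y, z in m, then the finger opening in m, from 0 to 0.0951. A call has 1 to 12 rows; each row is the pose to reach, as a shift and turn from the pose commanded when the call began, along the tool's axes at that moment; what a row does not reach only later rows make up. A row lasts 1/8 s, in which the tool goes at most 62.5 mm and 10.7 degrees, less where a joint would pass 70% of its speed; a pose out of reach is approached as far as the arm can. A call with a gripper value outside its range is refused whole. The fingers move at their own pace and stop on an object; "grip_force" is the grip in N (left out, the last holds). Time passes only in rows, so rows that repeat a pose let the fingers close. It gives the time, the measured TCP pose, the force, the opening and the grip force at its end, in the units of the state.
- manip.read_state(): the state, without advancing time (a new reading comes with each control period).
- manip.read_camera(name): name is "scene" or "top"; returns the picture (420x560x3 uint8, red, green, blue); there is no depth.
- manip.calibration(name): a dict with "intrinsics" (3x3 intrinsics, pixels), "dist" ([k1, k2, p1, p2, k3] as OpenCV has them; the pictures are not rectified), "rvec" (rotation vector, rad) and "tvec" (3), from world to camera coordinates, as OpenCV has them. Camera axes: x right, y down, z forward; pixel columns grow to the right and rows downward; lengths in mm; the calibration is good to about 2 mm. A picture is of the moment at which its call begins. calibration takes no time and is no camera call.
- manip.hand_in(): hands the job in; it is judged then, once.
The state is a dict: "clock": time; "q": joint angles; "qvel": joint speeds; "effort": joint torques, N m; "position": TCP position; "tcp_rot": TCP orientation; "wrist_force": force on the tool from outside, world axes, zero at the start; "wrist_torque": the same for the moment, N m; "opening": finger opening in mm; "gripper_force": force on a finger pad.
Only numpy, scipy, OpenCV 4.12 (cv2) and the standard library are available. Lean on these libraries where they do the work, as an engineer would, in place of code of your own. Each camera call takes 0.05 s, during which the arm holds its last target. There are 200 camera calls.

## Task

The lid of the steel pot is held down by a clamp knob. Turn the clamp by its handle, away from the lid, until it clicks past its detent and stays fully open; only then lift the lid off and set it down, without dropping it, flat and right way up in the middle of the round cork mat. Leave the clamp open, and do not shift or tip the jars and other things on the bench.

Things in the scene. Friction and masses are not known exactly. Their poses are not given: they have to be found in the camera images.
- pot: Open round stainless-steel pot fixed to the bench, 132 mm outer diameter, wall 4 mm, rim 90 mm above the bench, closed by the lid. Origin: centre of its underside, z up. On its +x side, 90 mm from the pot's axis, stands a post (30 mm diameter) that carries the clamp, and from it a bracket with the detent's spring reaches 65 mm to the -y side, no higher than 94 mm.
- clamp (a joint): Clamp knob about its upright axis, rad: 0 = closed (steel tongue over the lid's edge, handle straight away from the pot); grows counter-clockwise from above (handle swings from the pot's +x to its +y) to 1.57 = fully open, tongue clear. A sprung detent resists (at most 0.35 N m, 6 N at the handle) up to mid-turn, then snaps it on to the open end; short of mid-turn it springs back.
- clamp_pivot (a point): Point on the clamp's turning axis at the level of the handle's top face, 119.5 mm above the bench. The hub is 32 mm across, its top 8 mm above this point; the tongue reaches 35 mm from the axis, away from the handle. This point turns with the clamp: its x axis points along the handle.
- clamp_handle (a point): Point on the top face of the clamp's black handle, 65 mm out from the turning axis. The handle is a straight level bar 18 mm wide, 20 mm high (underside 99.5 mm above the bench), reaching 85 mm from the axis.
- lid: Loose stainless-steel lid (about 0.45 kg) on the pot: flange 140 mm diameter, 5 mm thick, with a low dome and a black knob on top; beneath the flange a 4 mm deep locating disc, 116 mm diameter, drops into the pot's mouth (inner diameter 124 mm). Origin: centre of the underside of the locating disc, z up. Total height 56 mm.
- lid_knob (a point): Centre of the lid's black round knob, 32 mm diameter and 34 mm high, 42 mm above the lid's origin; the knob's top is 14 mm above this point and the dome 20 mm below it.
- mat: Round cork mat fixed to the bench, 190 mm diameter, 6 mm thick. Origin: centre of its underside.
- jar_a: Low amber glass jar with a white cap, 60 mm across, 70 mm high; a bystander. Origin: centre of its underside.
- jar_b: Amber glass jar with a steel cap, 70 mm across, 90 mm high; a bystander. Origin: centre of its underside.
- bottle: White plastic bottle, 66 mm across, 140 mm high; a bystander. Origin: centre of its underside.
- bowl: White porcelain bowl, 84 mm across, 45 mm high; a bystander. Origin: centre of its underside.
- dish: Aluminium weighing dish, 84 mm across, 30 mm high; a bystander. Origin: centre of its underside.
- spoon: Steel spoon, 160 mm long, lying along its x axis; a bystander. Origin under its middle.
Not all that is in view belongs to the job. Of the things that look like the lid, the largest one is meant.

How it is judged (in metres and radians):
On the way, in this order (a step that is already met when the one before it is completed fails the run):
1. the clamp has clicked past its detent and stays open, the lid still on the pot (value of joint clamp above 1.35 rad and z of lid in the frame of pot below 0.095 m), for 0.2 s.
2. the lid is lifted clear of the pot (z of lid in the frame of pot above 0.116 m), for 0.1 s.
At the end, for the whole second after the job is handed in: The clamp is open (above 1.35 rad) and the lid rests still, right way up and flat (within 0.1 rad) on the cork mat, its centre within 30 mm of the mat's centre (value of joint clamp above 1.35 rad and horizontal distance between lid and mat below 0.03 m and z of lid in the frame of mat below 0.012 m and angle between lid's own z axis and vertical below 0.1 rad and linear speed of lid below 0.02 m/s and angular speed of lid below 0.2 rad/s); the robot touches nothing.
It fails at once if the lid is dropped (falls free from more than about 2 cm) (linear speed of lid above 0.62 m/s and contact force between the fingers and lid below 0.05 N).
It fails at once if a bystander is shifted by more than 30 mm or tipped (distance of any of jar_a, jar_b, bottle, bowl, dish, spoon from where it was at the start of the episode above 0.03 m or angle between any of jar_a, jar_b, bottle, bowl, dish, spoon's own z axis and vertical above 0.4 rad).
It also fails if it takes over 61 s, if anything falls off the work surface, if the arm or the gripper's body presses on something with over 40 N, if the wrist force passes 120 N, or if a joint passes its speed limit or range.

## Working session

There is one attempt and no reset: what is moved stays moved. The work goes in short steps, Python scripts to look and compute and a tool call to move; the robot and the scene stay as the last step left them, time stands still between calls to the robot, and variables do not carry over. Pictures are saved under pics/ and viewed, at most 10 in all, crops included, and the job is handed in when it is done.

Besides the shell and the picture viewer there is one more tool, called in YAML: its name, and indented under it one key for each argument. apply_moves: Moves the arm, as the interface text tells. Its arguments: {"type":"object","properties":{"moves":{"type":"string"},"grip_force":{"type":"number"}},"required":["moves"]}

```bash
mkdir -p pics
python3 - <<'E'
from plant import manip
import cv2
for n in("scene","top"):
    cv2.imwrite(f"pics/{n}0.png",manip.read_camera(n)[:,:,::-1]); print(n,manip.calibration(n))
print(manip.read_state())
E
```

```text
scene {'intrinsics': array([[498.06550908,   0.        , 277.3949914 ],
       [  0.        , 498.06550908, 208.84722421],
       [  0.        ,   0.        ,   1.        ]]), 'dist': array([-0.11006023,  0.        ,  0.        ,  0.        ,  0.        ]), 'rvec': array([ 2.30080718,  1.12547139, -0.343881  ]), 'tvec': array([-318.05174656, -272.1011829 , 1746.76785497])}
top {'intrinsics': array([[460.29270488,   0.        , 282.32928734],
       [  0.        , 460.29270488, 206.040572  ],
       [  0.        ,   0.        ,   1.        ]]), 'dist': array([-0.0919695,  0.       ,  0.       ,  0.       ,  0.       ]), 'rvec': array([ 2.12241826, -2.11304305,  0.19590871]), 'tvec': array([  -7.50486444,  527.15000175, 1394.3519881 ])}
{'clock': 0.1, 'q': array([ 1.09737333e+00,  1.24435182e-01,  1.65151315e+00,  4.32361805e-05,
        1.36748886e+00, -8.26025229e-02]), 'qvel': array([-0.00082326, -0.00160902, -0.00385632, -0.00047145, -0.00160815,
       -0.00041478]), 'effort': array([ 3.05075137e-04, -4.18883264e+01, -3.61095965e+01,  7.77920452e-02,
        4.61129285e-02, -8.18771696e-05]), 'position': array([247.37309692, 600.47446718, 213.52736608]), 'tcp_rot': array([-2.73468487e-04,  1.94173200e-01,  9.80966828e-01, -8.81047219e-04]), 'wrist_force': array([0.29657372, 0.8298464 , 0.61599348]), 'wrist_torque': array([ 0.02096209,  0.05538764, -0.01706301]), 'gripper_force': 0.0, 'opening': 95.12164889225792}
```

View pics/scene0.png

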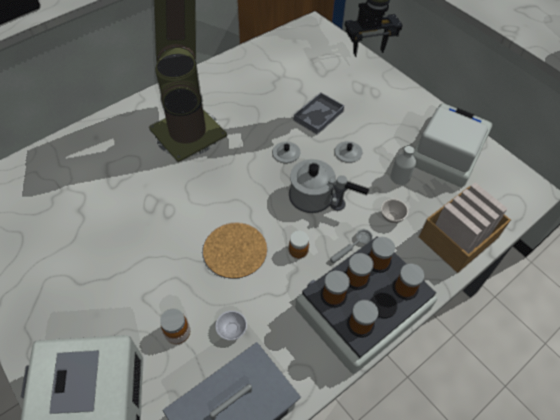

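View pics/top0.png

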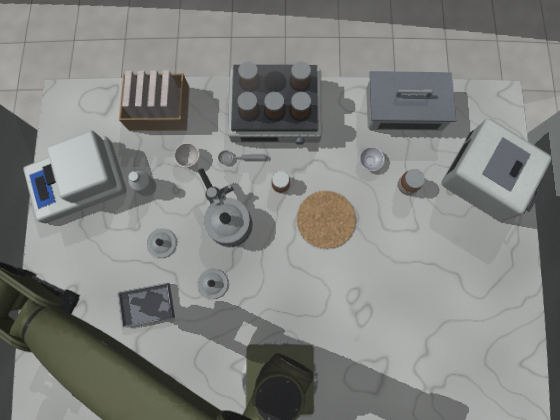

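Candidates for the lid in the top view are the one on the pot at (226,219), a small lid at (161,243) and another at (213,284). The largest is the one on the pot. The clamp is at about (213,193) with its handle reaching to (202,171), the mat is at (326,219), and the bowl, spoon and jar_a are at (187,156), (240,157) and (280,182). I'll check the choice in a close crop.

```bash
python3 - <<'E'
import cv2,numpy as np
a=cv2.imread("pics/top0.png")[140:250,150:290]; b=cv2.imread("pics/scene0.png")[145:255,270:410]
f=lambda i:cv2.resize(i,None,fx=5.0,fy=5.0,interpolation=cv2.INTER_CUBIC)
cv2.imwrite("pics/c1.png",f(a)); cv2.imwrite("pics/c2.png",f(b))
E
cat > h.py <<'E'
from plant import manip
import cv2,numpy as np
from scipy.spatial.transform import Rotation as R
def ray(n,uv,z):
    c=manip.calibration(n); M=R.from_rotvec(c['rvec']).as_matrix()
    p=cv2.undistortPoints(np.array([[uv]],float),c['intrinsics'],c['dist'])[0,0]
    d=M.T@np.r_[p,1]; o=-M.T@c['tvec']
    return o+d*(z-o[2])/d[2]
def proj(n,P):
    c=manip.calibration(n)
    return cv2.projectPoints(np.array(P,float).reshape(-1,1,3),c['rvec'],c['tvec'],c['intrinsics'],c['dist'])[0][:,0]
E
```

```text
(no output)
```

View pics/c1.png

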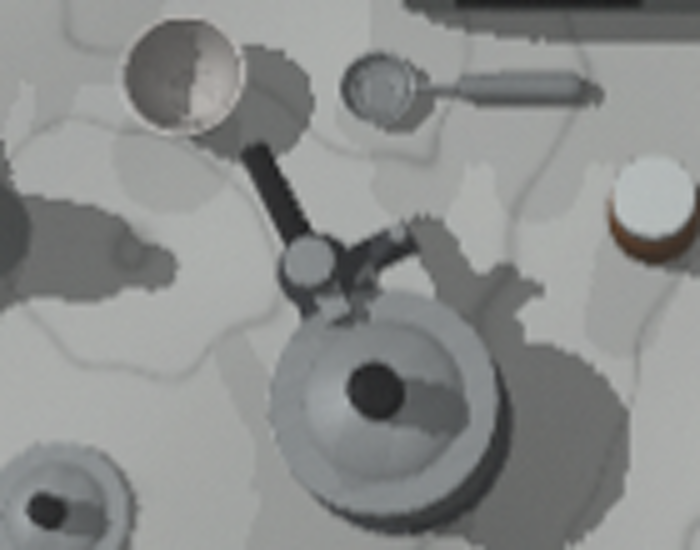

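View pics/c2.png

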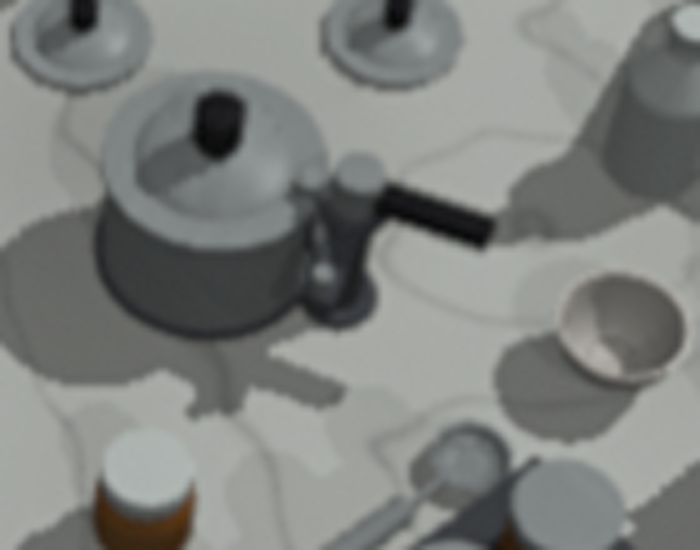

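Run:
```python
from h import *
for n,uv,z,l in [("top",(225.4,218),142,"knob"),("scene",(313.8,165),142,"knob"),("top",(227,220.2),95,"flange"),
 ("top",(212,192.4),127.5,"hub"),("scene",(342,179.2),127.5,"hub"),("top",(201.2,169.5),119.5,"hend"),("scene",(367.8,190.6),119.5,"hend"),
 ("top",(187,155),45,"bowl"),("top",(280.8,179.5),70,"jarA"),("top",(133,177),140,"bottle"),("top",(405.5,181),90,"jarB"),("top",(372,159),30,"dish"),("top",(161,242),50,"decoy"),("top",(213,283),50,"decoy")]:
    print(l,n,ray(n,uv,z).round(1))
for n in("top","scene"):
    im=cv2.imread(f"pics/{n}0.png"); hsv=cv2.cvtColor(im,cv2.COLOR_BGR2HSV)
    m=cv2.inRange(hsv,(8,70,90),(25,255,255)); k,lab,st,ce=cv2.connectedComponentsWithStats(m)
    i=1+st[1:,4].argmax(); print("mat",n,st[i],ce[i],ray(n,ce[i],6))
```

```text
knob top [473.2 160.7 142. ]
knob scene [475.2 167.2 142. ]
flange top [474.2 161.9  95. ]
hub top [553.1 205.2 127.5]
hub scene [558.8 206.7 127.5]
hend top [626.3 242.2 119.5]
hend scene [632.5 243.3 119.5]
bowl top [695.7 304.8  45. ]
jarA top [ 6.081e+02 -1.000e-01  7.000e+01]
bottle top [597.4 444.9 140. ]
jarB top [ 600.1 -387.    90. ]
dish top [ 688.5 -296.5   30. ]
decoy top [411.6 372.9  50. ]
decoy top [286.7 205.7  50. ]
mat top [ 297  191   58   57 2608] [325.6809816  219.23197853] [ 493.07388125 -144.68578189    6.        ]
mat scene [ 203  223   64   55 2761] [234.50235422 250.05287939] [ 499.87615176 -147.98287946    6.        ]
```

```bash
cat >> h.py <<'E'
PIV=np.array([555.5,206.]); A=0.48
u=np.array([np.cos(A),np.sin(A)]); v=np.array([-u[1],u[0]])
ROT=R.from_matrix(np.c_[np.r_[-u,0],np.r_[v,0],[0,0,-1]])
def loc(a,b): return PIV+a*u+b*v
def rel(Pc,Rc,P,Rt=ROT):
    return np.r_[(Rc.inv()*Rt).as_rotvec(), Rc.inv().apply(np.array(P)-Pc)/1000].round(4)
E
python3 - <<'E'
from h import *
Rc=R.from_quat([.194173,.980967,0,0])
print(rel([247.623,600.972,214.656],Rc,[*loc(65,-55),180]),loc(65,-55))
E
```

```text
[ 0.      0.     -0.8708 -0.5191 -0.2336  0.0347] [638.55252464 187.23092566]
```

apply_moves:
  moves: "0 0 -0.8708 -0.5191 -0.2336 0.0347 0; 0 0 -0.8708 -0.5191 -0.2336 0.0347 0; 0 0 -0.8708 -0.5191 -0.2336 0.0347 0; 0 0 -0.8708 -0.5191 -0.2336 0.0347 0; 0 0 -0.8708 -0.5191 -0.2336 0.0347 0; 0 0 -0.8708 -0.5191 -0.2336 0.0347 0; 0 0 -0.8708 -0.5191 -0.2336 0.0347 0; 0 0 -0.8708 -0.5191 -0.2336 0.0347 0; 0 0 -0.8708 -0.5191 -0.2336 0.0347 0; 0 0 -0.8708 -0.5191 -0.2336 0.0347 0; 0 0 -0.8708 -0.5191 -0.2336 0.0347 0; 0 0 -0.8708 -0.5191 -0.2336 0.0347 0"
  grip_force: 20

```text
clock: 1.6
position: [637.6, 188.6, 179.8]
tcp_rot: [-0.0, -0.238, 0.971, 0.0]
wrist_force: [-0.5, -0.1, -0.9]
opening: 0.5
gripper_force: 0.0
```

apply_moves:
  moves: "0 0 0 0 0 0.03 0; 0 0 0 0 0 0.06 0; 0 0 0 0 0 0.08 0; 0 0 0 0 0 0.08 0; 0 0 0 0.001 0.015 0.08 0; 0 0 0 0.002 0.03 0.08 0; 0 0 0 0.002 0.038 0.08 0; 0 0 0 0.003 0.046 0.08 0; 0 0 0 0.003 0.054 0.08 0; 0 0 0 0.004 0.06 0.08 0; 0 0 0 0.005 0.066 0.08 0; 0 0 0 0.006 0.072 0.08 0"

```text
clock: 3.1
position: [601.5, 246.9, 101.1]
tcp_rot: [0.001, -0.238, 0.971, -0.002]
wrist_force: [1.9, -5.2, 1.0]
opening: 0.5
gripper_force: 2.5
```

apply_moves:
  moves: "0 0 0 0.002 0.006 0 0; 0 0 0 0.003 0.011 0 0; 0 0 0 0.005 0.016 0 0; 0 0 0 0.008 0.02 0 0; 0 0 0 0.011 0.024 0 0; 0 0 0 0.014 0.028 0 0; 0 0 0 0.017 0.031 0 0; 0 0 0 0.021 0.034 0 0; 0 0 0 0.023 0.036 0 0; 0 0 0 0.023 0.036 0 0; 0 0 0 0.023 0.036 0 0"

```text
clock: 4.47
position: [563.1, 269.6, 100.0]
tcp_rot: [0.0, -0.238, 0.971, -0.0]
wrist_force: [0.6, -0.3, -0.2]
opening: 0.5
gripper_force: 0.0
```

Run:
```python
from h import *
f=lambda i:cv2.resize(i[:,:,::-1],None,fx=4,fy=4,interpolation=cv2.INTER_CUBIC)
cv2.imwrite("pics/d1.png",np.hstack([f(manip.read_camera("top")[150:260,170:270]),f(manip.read_camera("scene")[130:240,290:390])]))
```

```text
(no output)
```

View pics/d1.png

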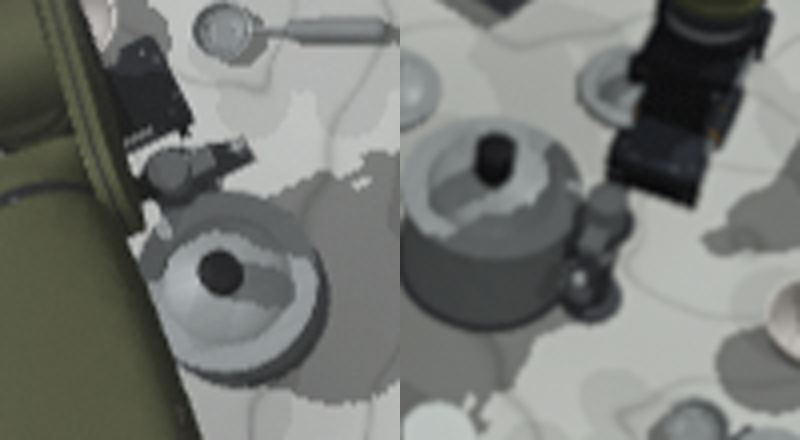

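The crop shows the tongue at (240,155), now lying over the bracket and clear of the lid, and the finger force is zero, so the clamp has snapped open. I'll back off, rise, and move over the knob.

apply_moves:
  moves: "0 0 0 -0.025 0 0 0; 0 0 0 -0.025 0 -0.04 0; 0 0 0 -0.025 0 -0.09 0; 0 0 0 -0.025 0 -0.11 0.07; 0 0 0 -0.01 -0.01 -0.11 0.07; 0 0 0 0.04 -0.03 -0.11 0.07; 0 0 0 0.08 -0.04 -0.11 0.07; 0 0 0 0.127 -0.053 -0.11 0.07; 0 0 0 0.127 -0.053 -0.11 0.07; 0 0 0 0.127 -0.053 -0.11 0.07; 0 0 0 0.127 -0.053 -0.11 0.07"

```text
clock: 5.95
position: [475.1, 164.2, 209.3]
tcp_rot: [-0.0, -0.238, 0.971, 0.0]
wrist_force: [0.3, 0.6, -0.4]
opening: 69.5
gripper_force: 0.0
```

Run:
```python
from h import *
f=lambda i:cv2.resize(i[:,:,::-1],None,fx=4,fy=4,interpolation=cv2.INTER_CUBIC)
cv2.imwrite("pics/d2.png",np.hstack([f(manip.read_camera("top")[150:260,170:270]),f(manip.read_camera("scene")[130:240,290:390])]))
```

```text
(no output)
```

View pics/d2.png

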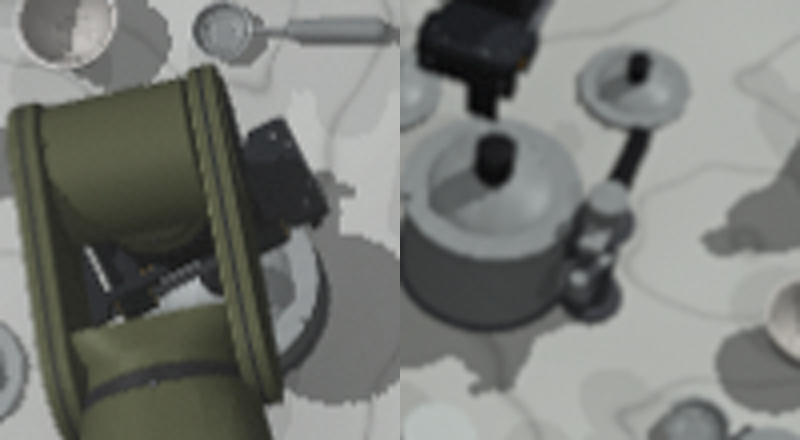

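In the right half, the handle from (605,190) to (640,140) points at right angles to its start, so the clamp is fully open. The lid is still seated. I'll descend on the knob and grip.

apply_moves:
  moves: "0 0 0 0 0 0.04 0.07; 0 0 0 0 0 0.07 0.07; 0 0 0 0 0 0.088 0.07; 0 0 0 0 0 0.097 0.07; 0 0 0 0 0 0.097 0.07; 0 0 0 0 0 0.097 0.025; 0 0 0 0 0 0.097 0.025; 0 0 0 0 0 0.097 0.025; 0 0 0 0 0 0.097 0.025; 0 0 0 0 0 0.097 0.025; 0 0 0 0 0 0.097 0.025; 0 0 0 0 0 0.097 0.025"
  grip_force: 35

```text
clock: 7.55
position: [475.1, 163.7, 113.2]
tcp_rot: [0.0, -0.238, 0.971, -0.0]
wrist_force: [0.3, -2.6, 1.6]
opening: 31.4
gripper_force: 35.0
```

Gripped at 31.4 mm. I'll lift slowly.

apply_moves:
  moves: "0 0 0 0 0 -0.005 0.025; 0 0 0 0 0 -0.012 0.025; 0 0 0 0 0 -0.022 0.025; 0 0 0 0 0 -0.035 0.025; 0 0 0 0 0 -0.05 0.025; 0 0 0 0 0 -0.065 0.025; 0 0 0 0 0 -0.08 0.025; 0 0 0 0 0 -0.08 0.025; 0 0 0 0 0 -0.08 0.025"

```text
clock: 8.68
position: [474.5, 163.9, 192.6]
tcp_rot: [-0.0, -0.238, 0.971, 0.0]
wrist_force: [-0.5, -0.1, -4.3]
opening: 31.1
gripper_force: 35.0
```

Run:
```python
from h import *
print(manip.read_state()['wrist_torque'])
cv2.imwrite("pics/d3.png",cv2.resize(manip.read_camera("scene")[100:240,250:390,::-1],None,fx=4,fy=4,interpolation=cv2.INTER_CUBIC))
print(rel([475,164,193],ROT,[496,-146.5,193]))
```

```text
[0.04930739 0.02518271 0.00335024]
[ 0.      0.      0.      0.1248 -0.2851  0.    ]
```

View pics/d3.png

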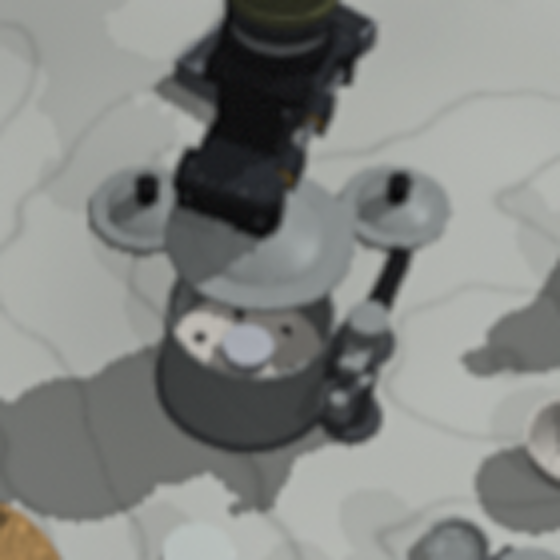

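The lid hangs level above the open pot at (260,250), and the clamp stays open. I'll carry it to the mat.

apply_moves:
  moves: "0 0 0 0.005 -0.0115 0 0.025; 0 0 0 0.015 -0.034 0 0.025; 0 0 0 0.028 -0.064 0 0.025; 0 0 0 0.042 -0.096 0 0.025; 0 0 0 0.056 -0.128 0 0.025; 0 0 0 0.07 -0.16 0 0.025; 0 0 0 0.084 -0.192 0 0.025; 0 0 0 0.098 -0.224 0 0.025; 0 0 0 0.11 -0.251 0 0.025; 0 0 0 0.119 -0.272 0 0.025; 0 0 0 0.1248 -0.2851 0 0.025; 0 0 0 0.1248 -0.2851 0 0.025"

```text
clock: 10.22
position: [495.4, -147.3, 192.6]
tcp_rot: [-0.0, -0.237, 0.972, 0.0]
wrist_force: [0.3, -0.9, -4.0]
opening: 31.2
gripper_force: 35.0
```

apply_moves:
  moves: "0 0 0 0 0 0.015 0.025; 0 0 0 0 0 0.04 0.025; 0 0 0 0 0 0.065 0.025; 0 0 0 0 0 0.09 0.025; 0 0 0 0 0 0.115 0.025; 0 0 0 0 0 0.135 0.025; 0 0 0 0 0 0.148 0.025; 0 0 0 0 0 0.154 0.025; 0 0 0 0 0 0.157 0.025; 0 0 0 0 0 0.158 0.025; 0 0 0 0 0 0.159 0.025; 0 0 0 0 0 0.159 0.025"

```text
clock: 11.72
position: [496.0, -146.7, 34.3]
tcp_rot: [0.0, -0.238, 0.971, -0.0]
wrist_force: [-0.4, -0.6, -4.0]
opening: 31.3
gripper_force: 35.0
```

apply_moves:
  moves: "0 0 0 0 0 0.0007 0.025; 0 0 0 0 0 0.0014 0.025; 0 0 0 0 0 0.002 0.025; 0 0 0 0 0 0.002 0.025; 0 0 0 0 0 0.002 0.025"

```text
clock: 12.35
position: [496.0, -146.6, 33.2]
tcp_rot: [-0.0, -0.238, 0.971, 0.0]
wrist_force: [-4.4, 1.3, 6.1]
opening: 31.1
gripper_force: 35.0
```

It's in contact with the mat, so I'll release and retreat.

apply_moves:
  moves: "0 0 0 0 0 0 0.04; 0 0 0 0 0 0 0.06; 0 0 0 0 0 0 0.07; 0 0 0 0 0 0 0.07; 0 0 0 0 0 -0.01 0.07; 0 0 0 0 0 -0.03 0.07; 0 0 0 0 0 -0.07 0.07; 0 0 0 0 0 -0.12 0.07; 0 0 0 0 0 -0.17 0.07; 0 0 0 0 0 -0.2 0.07; 0 0 0 0 0 -0.2 0.07; 0 0 0 0 0 -0.2 0.07"

```text
clock: 13.85
position: [495.2, -146.3, 230.9]
tcp_rot: [-0.001, -0.238, 0.971, 0.0]
wrist_force: [-0.6, -0.1, -0.9]
opening: 70.4
gripper_force: 0.0
```

Run:
```python
from h import *
cv2.imwrite("pics/e1.png",cv2.resize(manip.read_camera("scene")[120:310,180:430,::-1],None,fx=3,fy=3,interpolation=cv2.INTER_CUBIC))
t=np.linspace(0,6.28,5)[:4]
print(proj("scene",[[496,-146.5,62]]))
```

```text
[[232.97157925 238.85045926]]
```

View pics/e1.png

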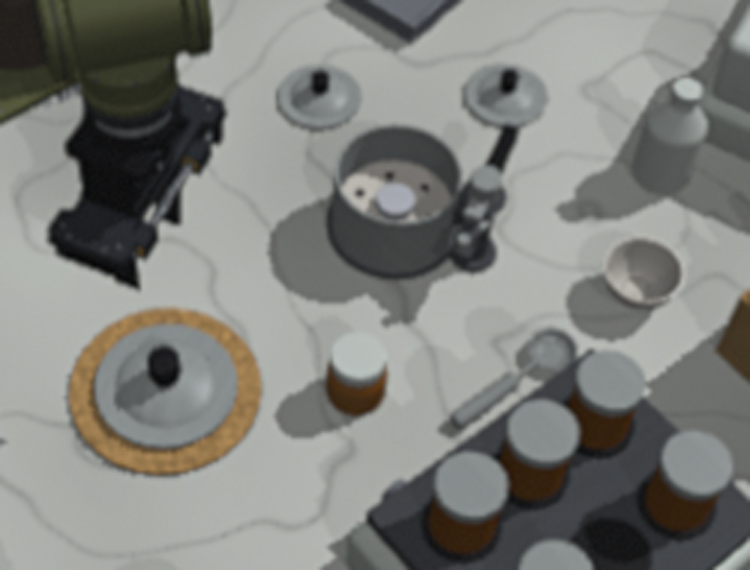

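The lid sits flat and centred on the mat, at (165,385). The clamp is open, its handle running from (485,185) to (510,135), the bystanders in view are in place, and the gripper is clear.

```bash
python3 -c "
from plant import manip
print(manip.hand_in())"
```

```text
the job is handed in; nothing more can be done
None
```

The clamp is turned fully open, the lid rests flat and centred on the cork mat, the bystanders in the last picture look undisturbed (jar_b and the dish were outside it), and the job is handed in (no verdict was returned).

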